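# Swing the funnel arm over the beaker and lock it with its pin

### The arm

A 6-joint arm with a two-finger parallel gripper is mounted at the origin on the work surface; the furniture and walls round the work are solid. World frame = base frame: x ahead of the robot, y to its left, z up, the work surface at z = 0. Lengths are in m, angles in rad, forces in N, time in s.
With the tool pointing down it reaches from about 0.3 to 0.75 m from the base axis. Payload 8.5 kg.
Tool frame: the origin (TCP) lies at the very end of the fingers, on their centre line; the grasp point (between the pads) lies 19 mm behind it (env.grip_point_offset is the distance from the TCP to the grasp point, in m); z points along the fingers, y is the line along which they close (so a half turn about z gives the same grasp; the last joint's range is limited). The gripper opens to 88 mm and grips with 3 to 60 N. Pads are 18 mm wide; open, the fingers measure 123 mm over their backs; the gripper's body (75 mm by 187 mm) begins 45 mm behind the grasp point.
Start: joints at [0.929, 0.381, 1.297, -0, 1.464, -0.215], TCP at [0.228, 0.501, 0.239] pointing down, gripper open.
Joint ranges: [-3.11, 3.11], [-0.89, 2.33], [0.22, 2.48], [-1.42, 4.56], [0.17, 2.85], [-2.88, 2.88]. Speed limits (rad/s): [2.39, 2.39, 3.14, 3.14, 3.14, 3.14].

### API

Orientations are given as a rotation vector (axis times angle).
In Python, from bench import env gives the robot as it stands.
- The arm moves only by the tool jog_arm, never from a script. Its argument "moves" is a list of rows, each a list of 3 entries, a list of its own where there are three numbers: the shift along the tool's x, y, z scaled (see below), then the turn, a rotation vector about the tool's x, y, z scaled (see below), then the gripper command: -1 is shut, 1 is fully open, values between are in proportion. In form: [[[dx, dy, dz], [ax, ay, az], claw], ...]. A call has 1 to 5 rows; each row is the pose to reach, as a shift and turn from the pose commanded when the call began, along the tool's axes at that moment; what a row does not reach only later rows make up. The controller multiplies each number of a shift by 0.5 m and each number of a turn by pi/2 rad. A row lasts 1/10 s, in which the tool goes at most 50 mm and 8.59 degrees, less where a joint would pass 70% of its speed; a pose out of reach is approached as far as the arm can. A call with a number of a shift or a turn outside -1 to 1 is refused whole. A call with a gripper value outside its range is refused whole. The fingers move at their own pace and stop on an object; "grip_force" is the grip in N (left out, the last holds). Time passes only in rows, so rows that repeat a pose let the fingers close. It gives the time, the measured TCP pose, the force, the opening and the grip force at its end, in the units of the state.
- env.observe(): the state, without advancing time (a new reading comes with each control period).
- env.capture(name): name is "side" or "top" or "wrist"; returns the picture (384x512x3 uint8, red, green, blue); there is no depth.
- env.calibration(name): a dict with "camera_matrix" (3x3 intrinsics, pixels), "eye" and "attitude" of the camera in the world; the wrist camera has in their place "T_tool_cam" (4x4, takes a point from camera to tool coordinates, whose origin is the TCP and whose axes are the flange's). Camera axes: x right, y up, looking along -z (the intrinsics and any distortion apply to the point x, -y, -z); pixel columns grow to the right and rows downward; lengths in m; the calibration is good to about 2 mm. A picture is of the moment at which its call begins: read the wrist's pose just before it. calibration takes no time and is no camera call.
- env.hand_in(): hands the job in; it is judged then, once.
Trained networks look in the newest picture that a camera, given by its name, has taken for a name from the list of things; names that differ only in an ending like _2 or _b are one class to them, and where a whole thing is asked for, a point or a joint stands for the part that bears it (a point fixed in the world has none). Each returns a list of dicts, best first, with "score" (0 to 1); they miss things now and then, are a little off and sometimes report something else, mostly with a low value. They report only what shows in the picture. A call takes as long as a camera call.
- env.boxes_of(query, camera): "centre" ([x, y, z] in m, in world coordinates, good to about 4 mm: the middle of the surface that is visible of it).
- env.pinpoint(query, camera): "centre" ([x, y, z] in m, in world coordinates, good to about 4 mm: a listed point, or the origin of a listed thing).
The state is a dict: "time_s": time; "q": joint angles; "joint_vel": joint speeds; "joint_efforts": joint torques, N m; "position": TCP position; "ee_rot": TCP orientation; "force": force on the tool from outside, world axes, zero at the start; "wrist_torque": the same for the moment, N m; "finger_gap": opening from 0.0 (shut) to 1.0 (fully open); "grip_force": force on a finger pad.
Only numpy, scipy, OpenCV 4.12 (cv2) and the standard library are available. Lean on these libraries where they do the work, as an engineer would, in place of code of your own. Each camera call takes 0.05 s, during which the arm holds its last target. There are 200 camera calls.

### The job

Swing the funnel arm round by its handle until the funnel stands over the glass beaker and the fork hole lines up with the index hole there, and let go of it. Then take the headed pin from its wooden block and push it down through the fork and the index plate until its head sits fully home on the fork. Leave the beaker, the tin and the label roll standing where they are.

Things in the scene. Friction and masses are not known exactly. Their poses are not given: they have to be found in the camera images.
- stand: Fixed filling stand: grey foot plate (top 10 mm up; 60 mm behind to 185 mm ahead of the pivot axis, 111 mm to either side), steel pillar, horizontal aluminium index plate. Origin on the table on the pivot axis; x towards the middle index hole, y left, z up. Three round cork stations lie 145 mm from the axis, one in line with each index hole; beaker, tin and label roll stand on them in any order.
- hole_middle (a point): Top of the middle one of three holes in the index plate (10 mm thick, top 96 mm above the table). They lie 85 mm from the pivot axis at -0.48, 0 (this one) and +0.48 rad from the stand's x. Holes in plate and fork are all 18 mm in diameter, slightly chamfered.
- swing_arm (a joint): Angle of the dark steel swing arm about the pillar, rad, anticlockwise from above; 0 is along the stand's x; it lines up with the index holes at -0.48, 0 and +0.48. Range -0.75 to 1.1, starts at 0.65 to 0.95. A friction hinge: 0.35 N m to turn (about 2 N at the handle), stays where it is left.
- fork_hole (a point): Mouth of the hole in the arm's fork, on top of its upper ear: 85 mm from the pivot axis, 110 mm above the table. Ears 36 mm wide, 12 mm thick, above and below the index plate (2 mm gaps), lowest face 72 mm up. x points outward along the arm, z up. The funnel's rim begins 32 mm further out, so a gripper placing the pin should close across the arm.
- swing_handle (a point): Where to take the handle: an upright black round post, 18 mm in diameter, 116 to 166 mm above the table, at the arm's outer end, 192 mm from the pivot axis; this point is 148 mm up. The bar below is 99 to 109 mm up. The funnel's rim (131 mm up) ends 19 mm short of the post's axis.
- funnel_spout (a point): Lower end of the steel funnel's spout, 145 mm from the pivot axis, 75 mm above the table, 10 mm above the beaker's rim. The funnel is 57 mm wide at its mouth, 131 mm above the table.
- beaker: Small glass beaker, 47 mm wide, 55 mm high, 42 g, loose, standing on one of the three stations. Origin at the centre of its underside.
- tin: Closed round tin, 59 mm wide, 26 mm high, loose, on another station. Origin at the centre of its underside.
- label_roll: Roll of blank labels lying flat, 64 mm wide, 26 mm high, loose, on the remaining station. Origin at the centre of its underside.
- pin: Headed steel pin, 95 mm long, 120 g, upright in its block. Origin on its axis at the underside of the flange, z up from shank to head. Below: shank 16 mm in diameter, 55 mm long, the last 14 mm tapering to 7 mm. Above: flange 30 mm wide, 6 mm thick, then a round grip 24 mm in diameter up to 40 mm. Grip it about 27 mm above the origin to keep the fingertips clear below.
- pin_block: Fixed wooden block 64 x 64 x 60 mm high with one vertical hole, 19 mm in diameter, in which the pin is kept. Origin at the centre of its underside.

How it is judged:
On the way:
1. the funnel stands over the beaker (spout within 12 mm of the beaker's centre, seen from above) and the arm, let go, stays there (horizontal distance between funnel_spout and beaker below 0.012 m and contact force between the fingers and anything else below 0.3 N and velocity of joint swing_arm between -0.02 and 0.02 rad/s), for 0.2 s.
At the end, for the whole second after the job is handed in: Spout within 10 mm of the beaker's centre from above; pin at rest, upright within 4 degrees, within 4 mm of the fork hole's axis, head's underside within 3 mm of the fork's top; beaker upright and within 15 mm, tin and label roll within 30 mm, of where they stood (horizontal distance between funnel_spout and beaker below 0.01 m and horizontal distance between pin and fork_hole below 0.004 m and z of pin in the frame of fork_hole between -0.003 and 0.003 m and angle between pin's own z axis and vertical below 0.07 rad and linear speed of pin below 0.02 m/s and angle between beaker's own z axis and vertical below 0.1 rad and distance of beaker from where it was at the start of the episode below 0.015 m and distance of each of tin, label_roll from where it was at the start of the episode below 0.03 m); the robot touches nothing.
It fails at once if the beaker is tipped (angle between beaker's own z axis and vertical above 0.4 rad).
It also fails if it takes over 61 s, if anything falls off the work surface, if the arm or the gripper's body presses on something with over 40 N, if the wrist force passes 120 N, or if a joint passes its speed limit or range.

## Working session

There is one attempt and no reset: what is moved stays moved. The work goes in short steps, Python scripts to look and compute and a tool call to move; the robot and the scene stay as the last step left them, time stands still between calls to the robot, and variables do not carry over. Pictures are saved under pics/ and viewed, at most 10 in all, crops included, and the job is handed in when it is done.

Besides the shell and the picture viewer there is one more tool, called after "Emit:" as name([rows], argument=value, ...), one row to a line, values as JSON. jog_arm: Moves the arm, as the interface text tells. Shifts and turns lie within -1 to 1; 1 stands for 0.5 m of shift or pi/2 rad of turn. Its arguments: {"type":"object","properties":{"moves":{"type":"array"},"grip_force":{"type":"number"}},"required":["moves"]}

```bash
ls; mkdir -p pics
python3 - <<'E'
from bench import env
import cv2,numpy as np
s=env.observe();print({k:np.round(v,3) for k,v in s.items()}, env.grip_point_offset)
ims=[]
for c in ("side","top"):
    im=env.capture(c); ims.append(im[:,:,::-1])
    for q in ["stand","hole_middle","fork_hole","swing_handle","funnel_spout","pin","pin_block","beaker","tin","label_roll"]:
        for f in ("pinpoint","boxes_of"):
            if f=="boxes_of" and q not in("beaker","tin","label_roll"): continue
            r=getattr(env,f)(q,c)
            print(c,f,q,[(np.round(d["centre"],3).tolist(),round(d["score"],2)) for d in r[:2]])
cv2.imwrite("pics/a.png",cv2.resize(np.vstack(ims),(512,600)) if 0 else np.hstack(ims)[:, :, :])
cv2.imwrite("pics/side.png",ims[0]);cv2.imwrite("pics/top.png",ims[1])
print(env.observe()["time_s"])
E
```

```text
pics
{'time_s': np.float64(0.0), 'q': array([ 0.929,  0.381,  1.298, -0.   ,  1.464, -0.215]), 'joint_vel': array([ 0.001,  0.001,  0.001, -0.001,  0.   ,  0.   ]), 'joint_efforts': array([-1.0000e-03, -4.3793e+01, -2.2456e+01,  7.1000e-02,  3.5000e-02,
       -0.0000e+00]), 'position': array([0.228, 0.5  , 0.238]), 'ee_rot': array([-6.65e-01, -3.07e+00,  2.00e-03]), 'force': array([-0.314,  0.88 , -0.233]), 'wrist_torque': array([0.034, 0.026, 0.01 ]), 'grip_force': np.float64(0.0), 'finger_gap': np.float64(1.0)} 0.0187
side pinpoint stand [([0.361, -0.13, -0.004], 0.77)]
side pinpoint hole_middle [([0.446, -0.142, 0.094], 0.91)]
side pinpoint fork_hole [([0.422, -0.082, 0.108], 0.86)]
side pinpoint swing_handle [([0.512, -0.012, 0.151], 0.75)]
side pinpoint funnel_spout [([0.475, -0.047, 0.07], 0.66)]
side pinpoint pin [([0.453, 0.18, 0.058], 0.44)]
side pinpoint pin_block [([0.452, 0.18, 0.002], 0.73)]
side pinpoint beaker [([0.483, -0.209, 0.013], 0.91)]
side boxes_of beaker [([0.486, -0.211, 0.042], 0.75)]
side pinpoint tin [([0.495, -0.079, 0.014], 0.57)]
side boxes_of tin [([0
[... 178 characters left out ...]
 hole_middle [([0.448, -0.14, 0.099], 0.85)]
top pinpoint fork_hole [([0.426, -0.079, 0.109], 0.56)]
top pinpoint swing_handle [([0.507, -0.018, 0.145], 0.72), ([0.454, 0.187, 0.062], 0.49)]
top pinpoint funnel_spout [([0.475, -0.046, 0.073], 0.92)]
top pinpoint pin [([0.452, 0.187, 0.06], 0.46)]
top pinpoint pin_block [([0.453, 0.18, -0.0], 0.58)]
top pinpoint beaker [([0.488, -0.208, 0.009], 0.9)]
top boxes_of beaker [([0.399, -0.123, 0.011], 0.7), ([0.486, -0.21, 0.03], 0.61)]
top pinpoint tin [([0.493, -0.083, 0.009], 0.83)]
top boxes_of tin [([0.497, -0.09, 0.031], 0.78)]
top pinpoint label_roll [([0.505, -0.145, 0.011], 0.9)]
top boxes_of label_roll [([0.504, -0.144, 0.034], 0.59)]
1.4
```

View top.

```bash
cat > fit.py <<'E'
import numpy as np
from scipy.optimize import least_squares
M={"stand":[(.361,-.130),(.363,-.135)],"hm":[(.446,-.142),(.448,-.140)],"fork":[(.422,-.082),(.426,-.079)],"h":[(.512,-.012),(.507,-.018)],
"sp":[(.475,-.047),(.475,-.046)],"b":[(.483,-.209),(.488,-.208)],"t":[(.495,-.079),(.493,-.083)],"l":[(.51,-.146),(.505,-.145)]}
def pts(p):
    x,y,t,a=p; f=lambda r,g:np.array([x+r*np.cos(t+g),y+r*np.sin(t+g)])
    return dict(stand=f(0,0),hm=f(.085,0),fork=f(.085,a),h=f(.192,a),sp=f(.145,a),b=f(.145,-.48),t=f(.145,.48),l=f(.145,0),goal_h=f(.192,-.48),goal_fork=f(.085,-.48))
if __name__=="__main__":
    r=least_squares(lambda p:np.concatenate([pts(p)[k]-np.array(v) for k,vs in M.items() for v in vs]),[.36,-.13,-.09,.7],loss="soft_l1",f_scale=.004)
    print(r.x.round(4)); [print(k,v.round(4)) for k,v in pts(r.x).items()]
    print(np.abs(r.fun).max())
E
python3 fit.py
python3 - <<'E'
import cv2,numpy as np
a=np.vstack([cv2.imread("pics/side.png"),cv2.imread("pics/top.png")])
cv2.imwrite("pics/b.png",cv2.resize(a[:,:],(400,600)))
E
```

```text
[ 0.3613 -0.1349 -0.0722  0.7485]
stand [ 0.3613 -0.1349]
hm [ 0.446 -0.141]
fork [ 0.4276 -0.0817]
h [ 0.511  -0.0147]
sp [ 0.4744 -0.0442]
b [ 0.4847 -0.211 ]
t [ 0.4944 -0.0774]
l [ 0.5059 -0.1454]
goal_h [ 0.5247 -0.2356]
goal_fork [ 0.4336 -0.1795]
0.0055901781337860945
```

View pics/side.png

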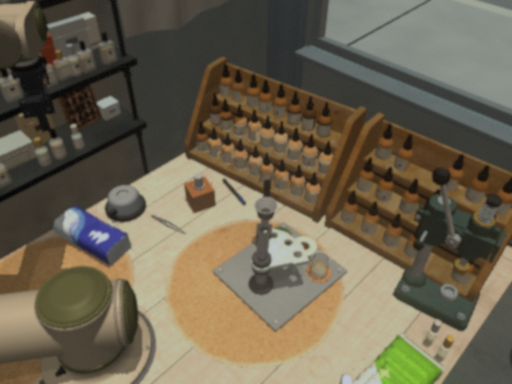

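View pics/top.png

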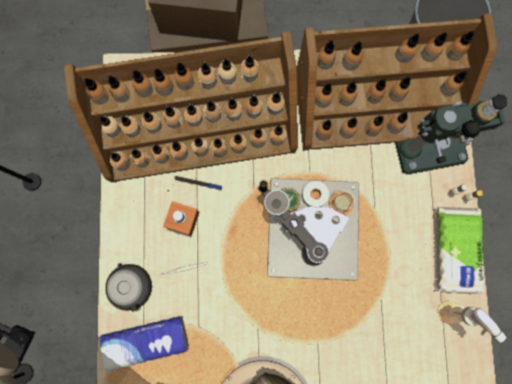

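```bash
cat > h.py <<'E'
import numpy as np
from bench import env
from scipy.spatial.transform import Rotation as R
def rows(targets, s=None):
    """targets: (x,y,z,phi): phi = world heading of the arm/radial direction; tool y lies across it, tool down."""
    s=s or env.observe(); R0=R.from_rotvec(s["ee_rot"]); p0=np.array(s["position"])
    for x,y,z,phi in targets:
        best=None
        for k in (0,np.pi):
            a=phi+k  # tool x axis along radial
            X=np.array([np.cos(a),np.sin(a),0]);Z=np.array([0,0,-1.]);Rt=R.from_matrix(np.c_[X,np.cross(Z,X),Z])
            v=(R0.inv()*Rt).as_rotvec()
            if best is None or np.linalg.norm(v)<np.linalg.norm(best): best=v
        d=R0.inv().apply(np.array([x,y,z])-p0)
        print((d/.5).round(3).tolist(),(best/(np.pi/2)).round(3).tolist())
def ray(cam,u,v,z,s=None):
    c=env.calibration(cam);K=np.array(c["camera_matrix"])
    d=np.linalg.inv(K)@[u,v,1];d=d*[1,-1,-1]
    if cam=="wrist":
        T=np.array(c["T_tool_cam"]);s=s or env.observe();R0=R.from_rotvec(s["ee_rot"])
        e=R0.apply(T[:3,3])+s["position"];d=R0.apply(T[:3,:3]@d)
    else:
        A=np.array(c["attitude"]);e=np.array(c["eye"]);A=A if A.shape==(3,3) else R.from_rotvec(A).as_matrix();d=A@d
    return e+d*(z-e[2])/d[2]
E
python3 - <<'E'
from h import *
c=env.calibration("top");print(c)
for uv in [(290,158),(305,148),(395,140),(115,178)]: print(uv,ray("top",*uv,0).round(3))
for uv,z in [((275,203),.131),((316,193),.04),((343,202),.04),((315,252),.1),((180,215),.1)]: print(uv,ray("top",*uv,z).round(3))
print(env.calibration("wrist")["T_tool_cam"])
rows([(.505,-.015,.25,.676-0),(.505,-.015,.25,.676-np.pi)])
E
```

```text
{'camera_matrix': array([[497.62309662,   0.        , 257.76915423],
       [  0.        , 497.62309662, 195.20381672],
       [  0.        ,   0.        ,   1.        ]]), 'eye': array([0.30872916, 0.01833358, 1.23658249]), 'attitude': array([ 0.11464038, -0.13946563, -1.59549862])}
(290, 158) [ 0.603 -0.089  0.   ]
(305, 148) [ 0.629 -0.129  0.   ]
(395, 140) [ 0.644 -0.362  0.   ]
(115, 178) [0.563 0.355 0.   ]
(275, 203) [ 0.469 -0.04   0.131]
(316, 193) [ 0.505 -0.146  0.04 ]
(343, 202) [ 0.481 -0.211  0.04 ]
(315, 252) [ 0.359 -0.129  0.1  ]
(180, 215) [0.452 0.177 0.1  ]
[[-1.20576306e-03  9.59768301e-01  2.80790589e-01  7.17631931e-02]
 [ 9.99999249e-01  1.09570991e-03  5.48930496e-04  1.67568235e-03]
 [ 2.19181059e-04  2.80791040e-01 -9.59768901e-01 -1.45779437e-01]
 [ 0.00000000e+00  0.00000000e+00  0.00000000e+00  1.00000000e+00]]
[-0.932, -0.709, -0.022] [0.0, -0.0, -0.702]
[-0.932, -0.709, -0.022] [0.0, -0.0, -0.702]
```

Run:
```python
from h import *
rows([(.36,.2,.26,.35),(.508,-.015,.25,.35)])
```

```text
[-0.49, -0.438, -0.042] [0.0, -0.0, -0.495]
[-0.937, -0.707, -0.022] [0.0, -0.0, -0.495]
```

Emit:
jog_arm([
  [[-0.49, -0.44, -0.042], [0, 0, -0.495], 1],
  [[-0.49, -0.44, -0.042], [0, 0, -0.495], 1],
  [[-0.49, -0.44, -0.042], [0, 0, -0.495], 1],
  [[-0.49, -0.44, -0.042], [0, 0, -0.495], 1],
  [[-0.49, -0.44, -0.042], [0, 0, -0.495], 1],
])

```text
time_s: 1.9
position: [0.3169, 0.2987, 0.2532]
ee_rot: [-0.369, 3.119, 0.0]
force: [0.6, -0.0, -0.0]
finger_gap: 0.997
grip_force: 0.0
```

Run:
```python
from h import *
print(env.observe()["position"])
rows([(.505,-.015,.25,.35)])
```

```text
[0.31691017 0.2986564  0.25315424]
[-0.219, -0.698, 0.006] [0.0, 0.0, -0.073]
```

Emit:
jog_arm([
  [[-0.219, -0.698, 0.006], [0, 0, -0.073], 1],
  [[-0.219, -0.698, 0.006], [0, 0, -0.073], 1],
  [[-0.219, -0.698, 0.006], [0, 0, -0.073], 1],
  [[-0.219, -0.698, 0.006], [0, 0, -0.073], 1],
  [[-0.219, -0.698, 0.006], [0, 0, -0.073], 1],
])

```text
time_s: 2.4
position: [0.443, 0.0857, 0.2511]
ee_rot: [-0.539, 3.094, -0.0]
force: [0.7, -0.3, -0.4]
finger_gap: 1.003
grip_force: 0.0
```

Run:
```python
from h import *
print(env.observe()["position"])
rows([(.505,-.015,.25,.35)])
```

```text
[0.44304308 0.08569866 0.25109929]
[-0.049, -0.231, 0.002] [-0.0, 0.0, -0.003]
```

Emit:
jog_arm([
  [[-0.049, -0.231, 0.002], [0, 0, -0.003], 1],
  [[-0.049, -0.231, 0.002], [0, 0, -0.003], 1],
  [[-0.049, -0.231, 0.002], [0, 0, -0.003], 1],
  [[-0.049, -0.231, 0.002], [0, 0, -0.003], 1],
])

```text
time_s: 2.8
position: [0.5052, -0.0144, 0.2493]
ee_rot: [0.542, -3.094, -0.0]
force: [0.5, 1.1, -0.8]
finger_gap: 1.001
grip_force: 0.0
```

Run:
```python
from h import *
import cv2
s=env.observe();print(s["position"],s["ee_rot"])
im=env.capture("wrist");cv2.imwrite("pics/w1.png",im[:,:,::-1])
for q in ["swing_handle","fork_hole","funnel_spout","hole_middle"]: print(q,[(np.round(d["centre"],3).tolist(),round(d["score"],2)) for d in env.pinpoint(q,"wrist")[:2]])
```

```text
[ 0.50522453 -0.01435832  0.24932199] [ 5.41786111e-01 -3.09386809e+00 -4.14654799e-04]
swing_handle [([0.511, -0.015, 0.15], 0.87), ([0.506, -0.145, 0.005], 0.42)]
fork_hole [([0.429, -0.084, 0.104], 0.71), ([0.48, -0.211, 0.01], 0.54)]
funnel_spout []
hole_middle [([0.442, -0.143, 0.094], 0.68)]
```

View pics/w1.png

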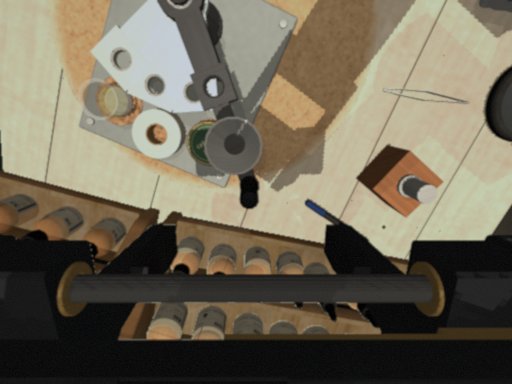

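Run:
```python
from h import *
def tri(a,b):
    P=[ray("side",*a,0),ray("side",*a,.3),ray("top",*b,0),ray("top",*b,.3)]
    d1=P[1]-P[0];d2=P[3]-P[2];A=np.c_[d1,-d2];t=np.linalg.lstsq(A,P[2]-P[0],rcond=None)[0]
    p,q=P[0]+d1*t[0],P[2]+d2*t[1];return ((p+q)/2).round(3),np.linalg.norm(p-q).round(4)
print(tri((366,106),(289,36)),tri((324,214),(294,155)),tri((315,180),(277,128)))
print("side bottom",ray("side",323,215,0).round(3))
rows([(.511,-.015,.18,.35),(.511,-.015,.136,.35)])
```

```text
(array([ 0.804, -0.078,  0.27 ]), np.float64(0.0116)) (array([ 0.614, -0.108,  0.037]), np.float64(0.0324)) (array([ 0.655, -0.055,  0.101]), np.float64(0.0056))
side bottom [ 0.655 -0.098  0.   ]
[-0.011, -0.012, 0.14] [0.0, 0.0, 0.001]
[-0.011, -0.012, 0.228] [0.0, 0.0, 0.001]
```

Emit:
jog_arm([
  [[-0.011, -0.012, 0.1], [0, 0, 0], 1],
  [[-0.011, -0.012, 0.17], [0, 0, 0], 1],
  [[-0.011, -0.012, 0.226], [0, 0, 0], 1],
  [[-0.011, -0.012, 0.226], [0, 0, 0], 1],
])

```text
time_s: 3.45
position: [0.5098, -0.015, 0.1343]
ee_rot: [0.548, -3.088, -0.004]
force: [-0.2, -0.3, -0.3]
finger_gap: 1.0
grip_force: 0.0
```

Emit:
jog_arm([
  [[0, 0, 0], [0, 0, 0], -1],
  [[0, 0, 0], [0, 0, 0], -1],
  [[0, 0, 0], [0, 0, 0], -1],
  [[0, 0, 0], [0, 0, 0], -1],
  [[0, 0, 0], [0, 0, 0], -1],
], grip_force=15)

```text
time_s: 3.95
position: [0.5119, -0.0165, 0.1374]
ee_rot: [-0.546, 3.093, -0.001]
force: [-0.1, -0.5, 0.1]
finger_gap: 0.573
grip_force: 0.0
```

Emit:
jog_arm([
  [[0, 0, 0], [0, 0, 0], -1],
  [[0, 0, 0], [0, 0, 0], -1],
  [[0, 0, 0], [0, 0, 0], -1],
  [[0, 0, 0], [0, 0, 0], -1],
])

```text
time_s: 4.35
position: [0.5118, -0.0162, 0.1368]
ee_rot: [-0.546, 3.093, 0.001]
force: [1.9, 3.9, 0.0]
finger_gap: 0.211
grip_force: 1.4
```

Run:
```python
from h import *
s=env.observe();print(s["position"])
C=np.array([.3613,-.1349]);t=-.072
d=s["position"][:2]-C;print(np.linalg.norm(d),np.arctan2(d[1],d[0])-t)
c0=np.arctan2(d[1],d[0])-t
for k in range(2):
  a=np.linspace(c0,-.48,11)
phi=np.linspace(.35,-.5,11)
L=[(*(C+.192*np.array([np.cos(t+x),np.sin(t+x)])),.136,p) for x,p in zip(a,phi)][1:]
rows(L)
```

```text
[ 0.51177538 -0.01616351  0.13684517]
0.191679923571675 0.7400442820104002
[-0.013, -0.045, 0.002] [0.0, 0.0, 0.054]
[-0.019, -0.091, 0.002] [0.0, 0.0, 0.108]
[-0.019, -0.138, 0.002] [0.0, 0.0, 0.162]
[-0.014, -0.185, 0.002] [0.0, 0.0, 0.216]
[-0.004, -0.23, 0.002] [0.0, 0.0, 0.27]
[0.012, -0.274, 0.001] [0.0, 0.0, 0.324]
[0.034, -0.316, 0.001] [0.0, 0.0, 0.378]
[0.06, -0.355, 0.001] [0.001, 0.0, 0.433]
[0.091, -0.39, 0.001] [0.001, 0.0, 0.487]
[0.126, -0.421, 0.001] [0.001, 0.0, 0.541]
```

Emit:
jog_arm([
  [[0, 0, 0], [0, 0, 0], -1],
  [[0, 0, 0], [0, 0, 0], -1],
  [[-0.006, -0.022, 0], [0, 0, 0.027], -1],
  [[-0.013, -0.045, 0], [0, 0, 0.054], -1],
  [[-0.016, -0.068, 0], [0, 0, 0.08], -1],
])

```text
time_s: 4.85
position: [0.5315, -0.0459, 0.1369]
ee_rot: [-0.347, 3.122, 0.001]
force: [3.3, 5.6, -0.6]
finger_gap: 0.201
grip_force: 15.0
```

```bash
cat > sw.py <<'E'
from h import *
import sys
s=env.observe();C=np.array([.3613,-.1349]);t=-.072
d=s["position"][:2]-C;a0=np.arctan2(d[1],d[0])-t
print(np.linalg.norm(d),a0,s["force"].round(1),s["grip_force"],s["finger_gap"])
v=R.from_rotvec(s["ee_rot"]).apply([-1,0,0]);p0=np.arctan2(v[1],v[0]);print("phi",p0)
n=int(sys.argv[1]);g=float(sys.argv[2]) if len(sys.argv)>2 else -.48
rows([(*(C+.192*np.array([np.cos(t+x),np.sin(t+x)])),.136,p) for x,p in zip(np.linspace(a0,g,n+1),np.linspace(p0,-.5,n+1))][1:6],s)
E
python3 sw.py 9
```

```text
0.19208925890795184 0.5538938414137518 [ 3.3  5.6 -0.6] 14.999745105701578 0.20072410077101907
phi 0.2212658734095485
[-0.009, -0.043, 0.002] [0.0, 0.0, 0.051]
[-0.013, -0.087, 0.002] [0.0, 0.0, 0.102]
[-0.011, -0.131, 0.002] [0.0, 0.0, 0.153]
[-0.005, -0.175, 0.002] [0.0, 0.0, 0.204]
[0.006, -0.218, 0.002] [0.0, 0.0, 0.255]
```

Emit:
jog_arm([
  [[-0.009, -0.043, 0.002], [0, 0, 0.051], -1],
  [[-0.013, -0.087, 0.002], [0, 0, 0.102], -1],
  [[-0.011, -0.131, 0.002], [0, 0, 0.153], -1],
  [[-0.005, -0.175, 0.002], [0, 0, 0.204], -1],
  [[0.006, -0.218, 0.002], [0, 0, 0.255], -1],
])

```text
time_s: 5.35
position: [0.5534, -0.1542, 0.1366]
ee_rot: [0.284, 3.126, -0.001]
force: [2.0, 3.5, 4.7]
finger_gap: 0.198
grip_force: 15.0
```

```bash
python3 sw.py 5
```

```text
0.1930192486656551 -0.028227932998655253 [2.  3.5 4.7] 14.999005934223533 0.19792913082003075
phi -0.1812667128309326
[0.001, -0.035, 0.001] [-0.0, 0.002, 0.041]
[0.003, -0.069, 0.001] [-0.0, 0.002, 0.081]
[0.008, -0.104, 0.001] [-0.0, 0.002, 0.122]
[0.016, -0.138, 0.001] [0.0, 0.002, 0.162]
[0.027, -0.17, 0.001] [0.0, 0.002, 0.203]
```

Emit:
jog_arm([
  [[0.001, -0.035, 0.001], [0, 0, 0.041], -1],
  [[0.003, -0.069, 0.001], [0, 0, 0.081], -1],
  [[0.008, -0.104, 0.001], [0, 0, 0.122], -1],
  [[0.016, -0.138, 0.001], [0, 0, 0.162], -1],
  [[0.027, -0.17, 0.001], [0, 0, 0.203], -1],
])

```text
time_s: 5.85
position: [0.5251, -0.2361, 0.1365]
ee_rot: [0.776, 3.039, -0.003]
force: [3.5, 1.2, 5.5]
finger_gap: 0.195
grip_force: 15.0
```

Emit:
jog_arm([
  [[0, 0, 0], [0, 0, 0], -1],
  [[0, 0, 0], [0, 0, 0], -1],
])

```text
time_s: 6.05
position: [0.525, -0.2362, 0.1365]
ee_rot: [0.772, 3.04, -0.005]
force: [4.9, -4.8, 3.7]
finger_gap: 0.202
grip_force: 15.0
```

```bash
python3 sw.py 2;python3 - <<'E'
from h import *
import cv2
im=env.capture("wrist");cv2.imwrite("pics/w2.png",im[:,:,::-1]);env.capture("top");env.capture("side")
for c in ("wrist","top","side"):
  for q in ["hole_middle","fork_hole","beaker","funnel_spout","swing_handle"]: print(c,q,[(np.round(d["centre"],3).tolist(),round(d["score"],2)) for d in env.pinpoint(q,c)[:2]])
E
```

```text
0.19250438459410232 -0.48242395133921073 [ 4.9 -4.8  3.7] 14.998244403395802 0.20216318692417143
phi -0.4971614635988167
[0.001, 0.001, 0.001] [-0.001, 0.003, 0.001]
[0.001, 0.001, 0.001] [-0.001, 0.003, 0.002]
wrist hole_middle [([0.442, -0.144, 0.094], 0.73)]
wrist fork_hole [([0.435, -0.18, 0.106], 0.97), ([0.496, -0.077, 0.014], 0.55)]
wrist beaker [([0.53, -0.236, 0.153], 0.18)]
wrist funnel_spout []
wrist swing_handle [([0.524, -0.238, 0.149], 0.66)]
top hole_middle [([0.442, -0.14, 0.099], 0.9)]
top fork_hole []
top beaker []
top funnel_spout []
top swing_handle [([0.454, 0.18, -0.001], 0.7)]
side hole_middle [([0.444, -0.142, 0.095], 0.84)]
side fork_hole [([0.431, -0.182, 0.111], 0.87)]
side beaker [([0.482, -0.212, 0.015], 0.77)]
side funnel_spout [([0.487, -0.214, 0.072], 0.8)]
side swing_handle [([0.525, -0.234, 0.148], 0.71)]
```

View pics/w2.png

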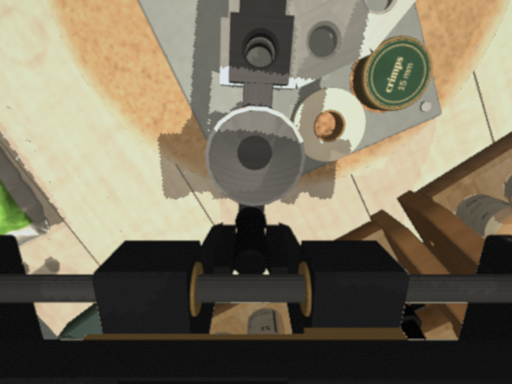

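Run:
```python
import cv2
a=cv2.imread("pics/w2.png")[0:110,200:360];cv2.imwrite("pics/w2c.png",cv2.resize(a,(800,550),interpolation=cv2.INTER_CUBIC))
from h import *
for uv,z in [((260,42),.11),((260,48),.11),((322,40),.096)]: print(ray("wrist",*uv,z).round(4))
```

```text
[ 0.4319 -0.1769  0.11  ]
[ 0.4346 -0.1784  0.11  ]
[ 0.4467 -0.141   0.096 ]
```

View pics/w2c.png

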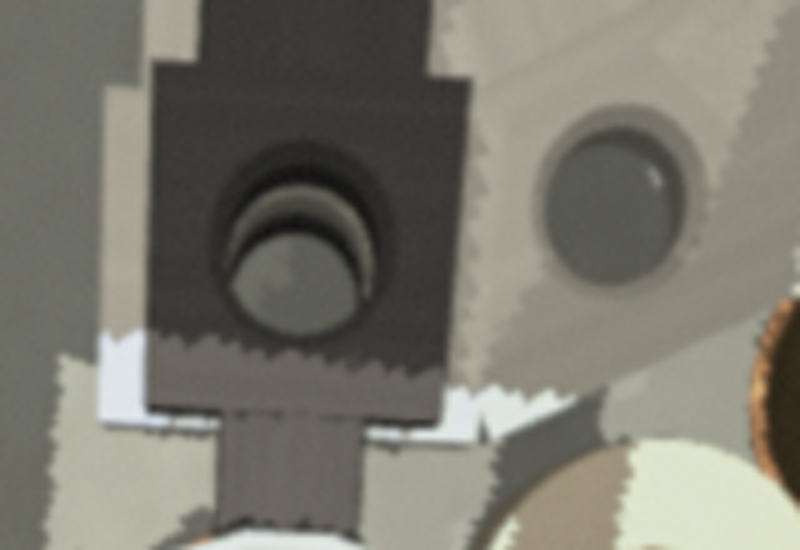

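Emit:
jog_arm([
  [[0, 0, 0], [0, 0, 0], 0],
  [[0, 0, 0], [0, 0, 0], 0],
  [[0, 0, 0], [0, 0, 0], 0],
  [[0, 0, 0], [0, 0, 0], 0],
  [[0, 0, 0], [0, 0, 0], 0],
])

```text
time_s: 7.45
position: [0.5238, -0.2338, 0.1352]
ee_rot: [-0.77, -3.045, -0.0]
force: [-0.7, 1.0, -0.9]
finger_gap: 0.502
grip_force: 0.0
```

Emit:
jog_arm([
  [[0, 0, -0.03], [0, 0, 0], 0],
  [[0, 0, -0.08], [0, 0, 0], 0],
  [[0, 0, -0.15], [0, 0, 0], 0],
  [[0, 0, -0.22], [0, 0, 0], 0],
  [[0, 0, -0.22], [0, 0, 0], 0],
])

```text
time_s: 7.95
position: [0.5251, -0.2346, 0.25]
ee_rot: [0.768, 3.038, -0.005]
force: [0.0, -0.3, -0.3]
finger_gap: 0.503
grip_force: 0.0
```

Run:
```python
from h import *
import cv2
s=env.observe();print(s["position"],s["force"].round(1))
im=env.capture("wrist");cv2.imwrite("pics/w3.png",im[:,:,::-1])
for q in ["hole_middle","fork_hole","swing_handle"]: print(q,[(np.round(d["centre"],3).tolist(),round(d["score"],2)) for d in env.pinpoint(q,"wrist")[:2]])
rows([(.40,.10,.25,0.),(.40,.16,.25,0)])
```

```text
[ 0.52507575 -0.23460786  0.24999539] [ 0.  -0.3 -0.3]
hole_middle [([0.442, -0.145, 0.096], 0.92)]
fork_hole [([0.438, -0.185, 0.104], 0.84), ([0.363, -0.136, -0.002], 0.46)]
swing_handle [([0.53, -0.236, 0.149], 0.77)]
[0.535, 0.47, -0.011] [0.001, -0.002, -0.315]
[0.592, 0.575, -0.01] [0.001, -0.002, -0.315]
```

Run:
```python
from h import *
rows([(.40,-.02,.25,-.55),(.452,.18,.22,-.55)])
```

```text
[0.42, 0.258, -0.011] [0.0, -0.002, 0.035]
[0.519, 0.66, 0.049] [0.0, -0.002, 0.035]
```

Emit:
jog_arm([
  [[0.52, 0.66, 0.0], [0, 0, 0.035], 1],
  [[0.52, 0.66, 0.0], [0, 0, 0.035], 1],
  [[0.52, 0.66, 0.0], [0, 0, 0.035], 1],
  [[0.52, 0.66, 0.0], [0, 0, 0.035], 1],
  [[0.52, 0.66, 0.0], [0, 0, 0.035], 1],
])

```text
time_s: 8.65
position: [0.48, 0.0143, 0.2442]
ee_rot: [-0.854, -3.021, 0.0]
force: [0.7, 0.1, 0.0]
finger_gap: 0.929
grip_force: 0.0
```

Run:
```python
from h import *
rows([(.452,.18,.21,-.55)])
```

```text
[0.221, 0.253, 0.069] [-0.0, -0.002, -0.001]
```

Emit:
jog_arm([
  [[0.221, 0.253, 0.069], [0, 0, 0], 1],
  [[0.221, 0.253, 0.069], [0, 0, 0], 1],
  [[0.221, 0.253, 0.069], [0, 0, 0], 1],
  [[0.221, 0.253, 0.069], [0, 0, 0], 1],
  [[0.221, 0.253, 0.069], [0, 0, 0], 1],
])

```text
time_s: 9.15
position: [0.4517, 0.1801, 0.2091]
ee_rot: [-0.847, -3.022, 0.002]
force: [0.5, -0.1, -0.2]
finger_gap: 0.997
grip_force: 0.0
```

Run:
```python
from h import *
import cv2
s=env.observe();print(s["position"])
im=env.capture("wrist");cv2.imwrite("pics/w4.png",im[:,:,::-1])
for q in ["pin","pin_block"]: print(q,[(np.round(d["centre"],3).tolist(),round(d["score"],2)) for d in env.pinpoint(q,"wrist")[:2]])
```

```text
[0.4516777  0.18008413 0.20914811]
pin [([0.452, 0.179, 0.06], 0.55)]
pin_block [([0.454, 0.184, -0.001], 0.85)]
```

View pics/w4.png

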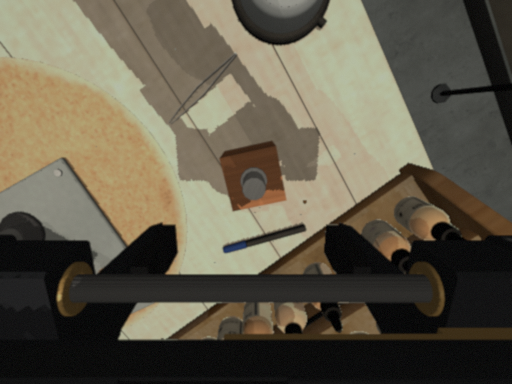

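Run:
```python
from h import *
print(ray("wrist",253,183,.1).round(4))
x,y=.452,.180
rows([(x,y,.12,-.5518),(x,y,.069,-.5518)])
```

```text
[0.4513 0.1833 0.1   ]
[0.005, 0.004, 0.181] [-0.001, -0.0, 0.001]
[0.005, 0.004, 0.283] [-0.001, -0.0, 0.001]
```

Emit:
jog_arm([
  [[0.004, 0.005, 0.1], [0, 0, 0], 1],
  [[0.004, 0.005, 0.18], [0, 0, 0], 1],
  [[0.004, 0.005, 0.24], [0, 0, 0], 1],
  [[0.004, 0.005, 0.281], [0, 0, 0], 1],
  [[0.004, 0.005, 0.281], [0, 0, 0], 1],
])

```text
time_s: 9.8
position: [0.452, 0.1797, 0.0683]
ee_rot: [-0.856, -3.018, 0.003]
force: [-1.2, -0.4, 0.9]
finger_gap: 0.999
grip_force: 0.0
```

Emit:
jog_arm([
  [[0, 0, 0], [0, 0, 0], -1],
  [[0, 0, 0], [0, 0, 0], -1],
  [[0, 0, 0], [0, 0, 0], -1],
  [[0, 0, 0], [0, 0, 0], -1],
  [[0, 0, 0], [0, 0, 0], -1],
], grip_force=20)

```text
time_s: 10.3
position: [0.4529, 0.1813, 0.0708]
ee_rot: [0.853, 3.023, 0.001]
force: [0.3, 0.4, 0.0]
finger_gap: 0.569
grip_force: 0.0
```

Emit:
jog_arm([
  [[0, 0, 0], [0, 0, 0], -1],
  [[0, 0, 0], [0, 0, 0], -1],
  [[0, 0, 0], [0, 0, 0], -1],
  [[0, 0, 0], [0, 0, 0], -1],
  [[0, 0, 0], [0, 0, 0], -1],
])

```text
time_s: 10.8
position: [0.4529, 0.1813, 0.0704]
ee_rot: [0.854, 3.023, 0.0]
force: [1.3, 0.8, 0.6]
finger_gap: 0.265
grip_force: 20.0
```

Run:
```python
from h import *
s=env.observe();print(s["position"],s["force"].round(1),s["wrist_torque"].round(2))
```

```text
[0.45286808 0.18126801 0.0703911 ] [1.3 0.8 0.6] [ 0.06 -0.04 -0.02]
```

Emit:
jog_arm([
  [[0, 0, -0.05], [0, 0, 0], -1],
  [[0, 0, -0.12], [0, 0, 0], -1],
  [[0, 0, -0.2], [0, 0, 0], -1],
  [[0, 0, -0.28], [0, 0, 0], -1],
  [[0, 0, -0.36], [0, 0, 0], -1],
])

```text
time_s: 11.3
position: [0.4522, 0.1811, 0.2518]
ee_rot: [-0.853, -3.023, 0.001]
force: [0.5, -0.0, -1.3]
finger_gap: 0.262
grip_force: 20.0
```

Run:
```python
from h import *
s=env.observe();print(s["position"],s["force"].round(1),s["finger_gap"])
rows([(.434,-.1795,.25,-.5518)])
```

```text
[0.45221825 0.18110979 0.25181485] [ 0.5 -0.  -1.3] 0.26199376552029724
[-0.346, -0.634, 0.004] [-0.0, -0.0, 0.001]
```

Emit:
jog_arm([
  [[-0.04, -0.07, 0], [0, 0, 0], -1],
  [[-0.08, -0.14, 0], [0, 0, 0], -1],
  [[-0.12, -0.22, 0], [0, 0, 0], -1],
  [[-0.16, -0.293, 0], [0, 0, 0], -1],
  [[-0.2, -0.366, 0], [0, 0, 0], -1],
])

```text
time_s: 11.8
position: [0.4416, -0.0286, 0.2502]
ee_rot: [-0.853, -3.023, 0.0]
force: [0.5, 0.6, -1.0]
finger_gap: 0.265
grip_force: 20.0
```

Emit:
jog_arm([
  [[-0.04, -0.07, 0], [0, 0, 0], -1],
  [[-0.08, -0.14, 0], [0, 0, 0], -1],
  [[-0.11, -0.2, 0], [0, 0, 0], -1],
  [[-0.135, -0.25, 0], [0, 0, 0], -1],
  [[-0.146, -0.268, 0], [0, 0, 0], -1],
])

```text
time_s: 12.3
position: [0.4339, -0.1815, 0.2499]
ee_rot: [-0.857, -3.021, 0.0]
force: [0.4, -0.6, -1.5]
finger_gap: 0.266
grip_force: 20.0
```

Run:
```python
from h import *
import cv2
s=env.observe();print(s["position"],s["finger_gap"])
im=env.capture("wrist");cv2.imwrite("pics/w5.png",im[:,:,::-1])
for q in ["pin","fork_hole","hole_middle"]: print(q,[(np.round(d["centre"],3).tolist(),round(d["score"],2)) for d in env.pinpoint(q,"wrist")[:2]])
rows([(.434,-.1795,.25,-.5518)])
```

```text
[ 0.43394378 -0.18147269  0.24993024] 0.26550551894718244
pin [([0.363, -0.135, -0.003], 0.54)]
fork_hole [([0.437, -0.181, 0.107], 0.88), ([0.444, -0.145, 0.095], 0.69)]
hole_middle [([0.439, -0.147, 0.098], 0.88)]
[-0.0, -0.002, 0.0] [0.0, -0.0, 0.001]
```

View pics/w5.png

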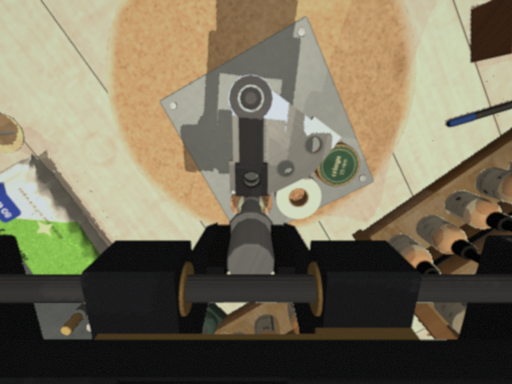

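Run:
```python
import cv2
from h import *
a=cv2.imread("pics/w5.png")[150:260,190:310];cv2.imwrite("pics/w5c.png",cv2.resize(a,(655,600),interpolation=cv2.INTER_CUBIC))
for uv in [(251,177),(251,178)]:print(ray("wrist",*uv,.11).round(4))
```

```text
[ 0.4323 -0.1745  0.11  ]
[ 0.4333 -0.175   0.11  ]
```

View pics/w5c.png

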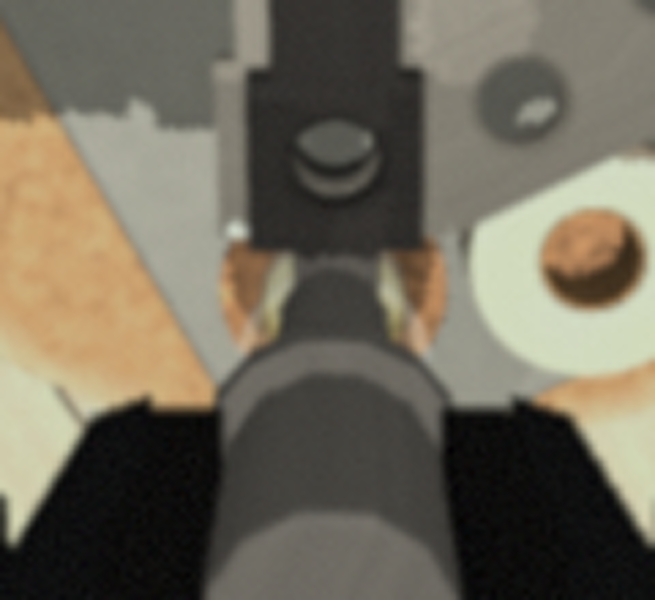

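Run:
```python
from h import *
s=env.observe();R0=R.from_rotvec(s["ee_rot"]);print(env.calibration("wrist")["camera_matrix"])
f=lambda uv,z:(R0.inv().apply(ray("wrist",*uv,z)-s["position"])*1000).round(1)
print("hole",f((252,179),.11),"tip",f((250.8,200.5),.1846),"flange top rim inner edge",f((250.9,150+345/5.457),.2456),"grip top far edge",f((250.8,150+515/5.457),.2796))
print("hole world",ray("wrist",252,179,.11))
print(R0.inv().apply(np.array([.4336,-.1795,.11])-s["position"])*1000)
```

```text
[[269.07294472   0.         250.30805562]
 [  0.         269.07294472 190.62983014]
 [  0.           0.           1.        ]]
hole [  1.5   3.4 140.2] tip [ 1.6  2.  65.6] flange top rim inner edge [13.9  2.   4.6] grip top far edge [ 11.1   1.9 -29.4]
hole world [ 0.43481198 -0.17469985  0.11      ]
[ 6.59295490e-02 -1.28876202e+00  1.40221558e+02]
```

Emit:
jog_arm([
  [[0.003, 0.002, 0.05], [0, 0, 0], -1],
  [[0.003, 0.002, 0.09], [0, 0, 0], -1],
  [[0.003, 0.002, 0.12], [0, 0, 0], -1],
  [[0.003, 0.002, 0.12], [0, 0, 0], -1],
])

```text
time_s: 12.9
position: [0.4331, -0.176, 0.189]
ee_rot: [-0.85, -3.021, -0.002]
force: [0.3, 0.8, -0.8]
finger_gap: 0.263
grip_force: 20.0
```

Run:
```python
from h import *
import cv2
s=env.observe();print(s["position"])
im=env.capture("wrist")[:,:,::-1]
big=cv2.resize(im[130:250,180:320],(700,600),interpolation=cv2.INTER_CUBIC);cv2.imwrite("pics/w6.png",big)
```

```text
[ 0.4331075  -0.17600332  0.18900077]
```

View pics/w6.png

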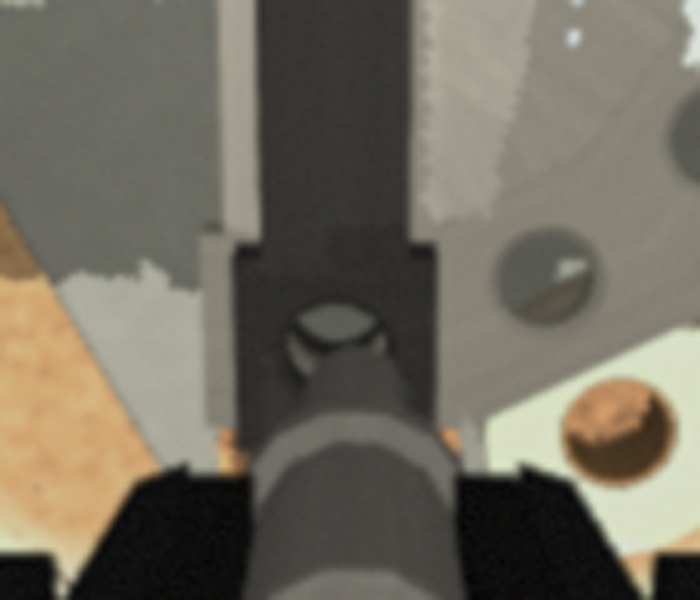

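Run:
```python
from h import *
s=env.observe();R0=R.from_rotvec(s["ee_rot"]);z=s["position"][2]
f=lambda u,v,z:(R0.inv().apply(ray("wrist",180+u/5,130+v/5,z)-s["position"])*1000).round(1)
print("hole c",f(338,350,.11),"hole top edge",f(338,300,.11),"ear inner edge",f(337,245,.11),"tip edge",f(353,345,z-.0654),"flange edge",f(353,412,z-.0044),"flange L/R",f(250,480,z-.0104),f(457,480,z-.0104),"ear L/R",f(236,350,.11),f(437,350,.11))
```

```text
hole c [-2.8 -0.8 80.2] hole top edge [ 6.4 -0.8 80.2] ear inner edge [16.3 -0.9 80.2] tip edge [ 3.   1.8 65.4] flange edge [14.5  1.8  4.4] flange L/R [  3.1 -11.2  10.4] [ 3.1 14.9 10.4] ear L/R [ -2.8 -18.8  80.2] [-2.8 16.7 80.2]
```

Emit:
jog_arm([
  [[-0.004, -0.0054, 0], [0, 0, 0], -1],
  [[-0.004, -0.0054, 0.015], [0, 0, 0], -1],
  [[-0.004, -0.0054, 0.03], [0, 0, 0], -1],
  [[-0.004, -0.0054, 0.05], [0, 0, 0], -1],
  [[-0.004, -0.0054, 0.05], [0, 0, 0], -1],
])

```text
time_s: 13.45
position: [0.4334, -0.1808, 0.1639]
ee_rot: [-0.853, -3.021, -0.002]
force: [-0.8, 0.0, -1.9]
finger_gap: 0.266
grip_force: 20.0
```

Run:
```python
from h import *
s=env.observe();print(s["position"],s["force"].round(1),s["wrist_torque"].round(2))
```

```text
[ 0.43336777 -0.1807643   0.16392293] [-0.8  0.  -1.9] [-0.01  0.02 -0.02]
```

Emit:
jog_arm([
  [[0, 0, 0.01], [0, 0, 0], -1],
  [[0, 0, 0.02], [0, 0, 0], -1],
  [[0, 0, 0.03], [0, 0, 0], -1],
  [[0, 0, 0.03], [0, 0, 0], -1],
])

```text
time_s: 13.85
position: [0.4337, -0.181, 0.1497]
ee_rot: [-0.853, -3.022, -0.001]
force: [-0.4, -0.3, -2.0]
finger_gap: 0.266
grip_force: 20.0
```

Emit:
jog_arm([
  [[0, 0, 0.01], [0, 0, 0], -1],
  [[0, 0, 0.02], [0, 0, 0], -1],
  [[0, 0, 0.03], [0, 0, 0], -1],
  [[0, 0, 0.03], [0, 0, 0], -1],
])

```text
time_s: 14.25
position: [0.4337, -0.181, 0.1347]
ee_rot: [-0.853, -3.022, -0.001]
force: [-0.2, -0.1, -1.2]
finger_gap: 0.265
grip_force: 20.0
```

Emit:
jog_arm([
  [[0, 0, 0.01], [0, 0, 0], -1],
  [[0, 0, 0.02], [0, 0, 0], -1],
  [[0, 0, 0.026], [0, 0, 0], -1],
  [[0, 0, 0.03], [0, 0, 0], -1],
])

```text
time_s: 14.65
position: [0.434, -0.1812, 0.1202]
ee_rot: [-0.854, -3.023, -0.0]
force: [-3.3, 4.0, 20.3]
finger_gap: 0.265
grip_force: 20.0
```

Emit:
jog_arm([
  [[0, 0, -0.001], [0, 0, 0], -0.1],
  [[0, 0, -0.001], [0, 0, 0], 0],
  [[0, 0, -0.001], [0, 0, 0], 0],
  [[0, 0, -0.001], [0, 0, 0], 0],
])

```text
time_s: 15.05
position: [0.434, -0.1812, 0.1209]
ee_rot: [0.854, 3.023, -0.0]
force: [-0.4, 0.3, -0.1]
finger_gap: 0.5
grip_force: 0.0
```

Emit:
jog_arm([
  [[0, 0, -0.02], [0, 0, 0], 0],
  [[0, 0, -0.06], [0, 0, 0], 0],
  [[0, 0, -0.12], [0, 0, 0], 0],
  [[0, 0, -0.2], [0, 0, 0], 0],
  [[0, 0, -0.2], [0, 0, 0], 0],
])

```text
time_s: 15.55
position: [0.4354, -0.1822, 0.2259]
ee_rot: [0.851, 3.015, -0.005]
force: [-0.4, -0.8, -0.5]
finger_gap: 0.503
grip_force: 0.0
```

Run:
```python
from h import *
import cv2
s=env.observe();print(s["position"],s["force"].round(1))
im=env.capture("wrist")[:,:,::-1];env.capture("side")
cv2.imwrite("pics/w7.png",im)
for c in("wrist","side"):
  for q in ["pin","beaker","funnel_spout","fork_hole"]: print(c,q,[(np.round(d["centre"],3).tolist(),round(d["score"],2)) for d in env.pinpoint(q,c)[:2]])
```

```text
[ 0.43541002 -0.18215232  0.22594657] [-0.4 -0.8 -0.5]
wrist pin [([0.434, -0.184, 0.11], 0.7)]
wrist beaker [([0.478, -0.214, 0.008], 0.66)]
wrist funnel_spout [([0.486, -0.21, 0.08], 0.7)]
wrist fork_hole [([0.436, -0.181, 0.105], 0.6), ([0.437, -0.185, 0.114], 0.26)]
side pin [([0.43, -0.182, 0.109], 0.45)]
side beaker [([0.48, -0.213, 0.014], 0.94)]
side funnel_spout [([0.485, -0.212, 0.071], 0.8)]
side fork_hole [([0.43, -0.18, 0.111], 0.8)]
```

View pics/w7.png

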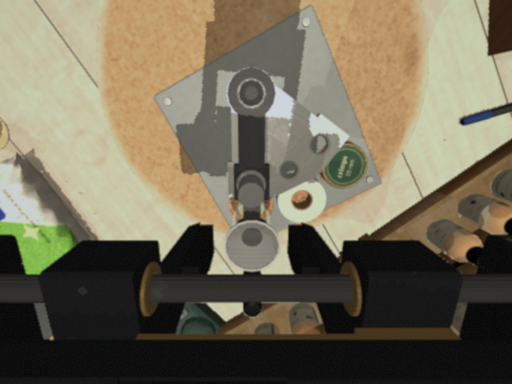

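The picture shows the pin head at (250,187), standing upright and seated on the fork. The funnel is at (252,243), above the beaker. The roll (301,199) and tin (345,165) haven't moved. The gripper is clear.

```bash
python3 -c "
from bench import env
print(env.hand_in())"
```

```text
the job is handed in; nothing more can be done
None
```

I swung the funnel arm over the beaker and released it, pushed the pin home on the fork, and handed the job in after about 16 s of robot time. The final pictures show the pin seated and the beaker, tin and label roll undisturbed, but the hand-in call returned no verdict.

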